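# Clip the canister shut

## Robot

A 6-joint arm with a two-finger parallel gripper is mounted at the origin on a cart in front of the work surface, level with it; the furniture and walls round the work are solid. World frame = base frame: x ahead of the robot, y to its left, z up, the work surface at z = 0. Lengths are in m, angles in rad, forces in N, time in s.
With the tool pointing down it reaches from about 0.275 to 0.825 m from the base axis. Payload 4.9 kg.
Tool frame: the origin (TCP) lies midway between the tips of the shut fingers; the grasp point (between the pads) lies 19 mm behind it (bot.grip_depth is the distance from the TCP to the grasp point, in m); z points along the fingers, y is the line along which they close (so a half turn about z gives the same grasp; the last joint's range is limited). The gripper opens to 85 mm and grips with 20 to 120 N. Pads are 22 mm wide; open, the fingers measure 114 mm over their backs; the gripper's body (76 mm by 85 mm) begins 54 mm behind the grasp point. The pads swing forward as they close: fully open they stand 13 mm farther back than shut.
Start: joints at [1.056, 0.326, -0.193, 1.052, 0, 1.437], TCP at [0.204, 0.511, 0.231] pointing down, gripper open.
Joint ranges: [-2.65, 2.65], [-0.97, 1.79], [-1.3, 1.35], [-1.93, 2.1], [-1.47, 1.37], [-3.14, 3.14]. Speed limits (rad/s): [2.57, 2.57, 3.14, 3.14, 3.14, 3.14].

## Interface

Orientations are given as a unit quaternion [w, x, y, z].
In Python, from cell import bot gives the robot as it stands. Calls block until the motion is done:
- bot.move_pose(position, orientation): joint-space move of the TCP to a pose.
- bot.move_linear(position, speed=0.15, rotation=None, until_force=None): straight line of the TCP; rotation=None keeps the orientation; speed is the mean speed in m/s. With until_force (N) it stops when the force on the tool has changed by that much, and returns True; else False.
- bot.goto_joints(angles): joint-space move.
- bot.set_gripper(opening, grasp_force=None): opening from 0.0 (shut) to 1.0 (fully open); grasp_force is the grip in N (None keeps the last); returns when the fingers have stopped.
- bot.wait(seconds).
- bot.solve_ik(position, orientation): joint angles nearest the present ones, or None.
- bot.camera(name): name is "scene" or "top" or "wrist"; returns the picture (420x560x3 uint8, red, green, blue); there is no depth.
- bot.calibration(name): a dict with "mtx" (3x3 intrinsics, pixels), "extrinsics" (4x4, takes a point from world to camera coordinates); the wrist camera has in their place "hand_eye" (4x4, takes a point from camera to tool coordinates, whose origin is the TCP and whose axes are the flange's). Camera axes: x right, y down, z forward; pixel columns grow to the right and rows downward; lengths in m; the calibration is good to about 2 mm. The wrist camera is an equidistant fisheye: a pixel r from the principal point sees the ray r / f radians off the axis. A picture is of the moment at which its call begins: read the wrist's pose just before it. calibration takes no time and is no camera call.
A pose or a line that the arm cannot do raises bot.PlanningError and nothing moves.
- bot.close_job(): hands the job in; it is judged then, once.
Trained networks look in the newest picture that a camera, given by its name, has taken for a name from the list of things; names that differ only in an ending like _2 or _b are one class to them, and where a whole thing is asked for, a point or a joint stands for the part that bears it (a point fixed in the world has none). Each returns a list of dicts, best first, with "confidence" (0 to 1); they miss things now and then, are a little off and sometimes report something else, mostly with a low value. They report only what shows in the picture. A call takes as long as a camera call. They do not tell look-alikes from the thing itself.
- bot.search_frame(camera, thing): "bbox" ([left, top, width, height] in pixels, round what is visible of it).
Readings, each from a call of its own:
- bot.read_clock(): time.
- bot.read_joint_positions(): joint angles.
- bot.read_joint_vel(): joint speeds.
- bot.read_joint_efforts(): joint torques, N m.
- bot.read_position(): TCP position.
- bot.read_tool_rot(): TCP orientation.
- bot.read_ft_force(): force on the tool from outside, world axes, zero at the start.
- bot.read_moment(): the same for the moment, N m.
- bot.read_gripper_width(): opening from 0.0 (shut) to 1.0 (fully open).
- bot.read_finger_force(): force on a finger pad.
Only numpy, scipy, OpenCV 4.12 (cv2) and the standard library are available. Lean on these libraries where they do the work, as an engineer would, in place of code of your own. Each camera call takes 0.05 s, during which the arm holds its last target. There are 200 camera calls.

## Task

Close the stoneware canister on the table: tip its open lid down onto the rubber seal, then swing the wire bail up from the front and over the lid, over the hump of the steel catch on top, until it drops into the groove behind the hump and keeps the lid clamped down by itself; stop when you feel it click in, or it slips off the far side. It is stoneware, so push gently, and leave the other things on the table where they are.

Things in the scene. Friction and masses are not known exactly. Their poses are not given: they have to be found in the camera images.
- canister: White stoneware canister: body 96 mm across up to z 64, neck 71, mouth at z 91 with a springy black rubber seal round it; screwed down on a wooden plate 122x122x12 mm. Origin: centre of the plate's underside on the table; z up, front is -x. All mm below are in this frame. Lid hinge: axis along y at x 46, z 118. The bail turns on ears at y +-52, x 0, z 78.
- lid (a joint): Lid angle (rad): 0 level, positive open; starts open, 1.45 to 1.85, and stays where put (hinge friction 0.06 N m). Let down, it rests on the seal at about 0.085 to 0.115; the seal pushes back 5.5 N m per rad below 0.115. Clamped it reads about 0.035 to 0.065. White disc 76 mm across, 7 thick, top at z 102 when level, with a dome 60 mm across at the foot and 24 mm at its top.
- lid_rim (a point): Point on the lid's upper face at the rim farthest from the hinge (x -38, z 102 when level, 84 mm ahead of the hinge axis and 16 below it). With the lid standing open it is the highest part, about z 200, and dome and catch point backward (+x).
- dome_top (a point): Centre of the flat top of the lid's dome (x 0, z 124 when level). On it a steel catch 20 mm wide along y. Level: from its foot at x -24, z 122 a 35 degree ramp rises back to a round hump at x -1, z 138; then a groove, floor z 135, x 3 to 4.5; then a low rear ridge, a 30 degree slope up to x 7.5, z 136.5. The catch sits up to 6 mm nearer front or back each time; not reported.
- bail (a joint): Angle of the wire bail (rad): 0 straight up over the lid, negative front, positive back; range -1.95 to 0.8. Starts -1.35 to -0.95, standing out to the front; friction keeps it there. In the groove it reads -0.04 to 0.2. Pushing its bar over the hump takes some 5 to 15 N, then it gives way with a click; force rises again at the rear ridge, and pushed over that (8 N or more) it slips off behind.
- bail_bar (a point): Middle of the bail's cross bar: steel wire 5 mm thick, straight along the canister's y for 88 mm, 62 mm from the bail's axis; legs at y +-52. Beside the catch (beyond y +-12) the bar is free for fingers to push.
- pot_red: Bystander: small red colour pot with a pale lid, 57 mm across, 60 mm high; origin under its centre.
- tube_crimson: Bystander: small slim paint tube with a crimson band lying on its back, 117x45x29 mm; origin under its centre.
- bottle_varnish: Bystander: small white bottle 44 mm across, 98 mm high; origin under its centre.
- tube_red: Bystander: small paint tube with a red band lying on its back, 96x51x32 mm; origin under its centre.
- brush_flat: Bystander: flat artist brush, 240x23x12 mm, lying; origin under its centre.
- tape_roll: Bystander: roll of masking tape, 104 mm across, 24 mm high, lying flat; origin under its centre.
Things that resemble listed ones, but are neither listed nor needed, are in the scene too. What is shaped like the canister but green is not meant.

How it is judged:
By the outcome, as a careful person would: the job done as asked, in the order asked, and still so for the second after the job is handed in, with the robot touching nothing.
It also fails if it takes over 51 s, if anything falls off the work surface, if the arm or the gripper's body presses on something with over 40 N, if the wrist force passes 120 N, or if a joint passes its speed limit or range.

## Working session

There is one attempt and no reset: what is moved stays moved. The work goes in short steps, each a Python script; the robot and the scene stay as the last script left them, time stands still between calls to the robot, and variables do not carry over. Pictures are saved under pics/ and viewed, at most 10 in all, crops included, and the job is handed in when it is done.

```bash
mkdir -p pics; ls
cat > h.py <<'E'
import numpy as np, cv2
from cell import bot
def snap(c,f):
    im=bot.camera(c); cv2.imwrite('pics/'+f,im[:,:,::-1]); return im
def proj(c,P):
    k=bot.calibration(c); P=np.atleast_2d(P); E=np.array(k['extrinsics'])
    q=(E[:3,:3]@P.T).T+E[:3,3]; u=(np.array(k['mtx'])@q.T).T
    return u[:,:2]/u[:,2:]
def ray(c,uv,z):
    k=bot.calibration(c);E=np.array(k['extrinsics']);R=E[:3,:3];o=-R.T@E[:3,3]
    d=R.T@np.linalg.inv(k['mtx'])@np.array([uv[0],uv[1],1]); return o+d*(z-o[2])/d[2]
E
python3 - <<'E'
from h import *
a=snap('scene','s0.png'); 
for n in ['canister','lid','lid_rim','dome_top','bail','bail_bar']:print('s',n,[(x['bbox'],round(x['confidence'],2)) for x in bot.search_frame('scene',n)])
b=snap('top','t0.png')
for n in ['canister','lid','lid_rim','dome_top','bail','bail_bar']:print('t',n,[(x['bbox'],round(x['confidence'],2)) for x in bot.search_frame('top',n)])
for c in ['scene','top']:
    E=np.array(bot.calibration(c)['extrinsics']);print(c,-E[:3,:3].T@E[:3,3],E[2,:3],bot.calibration(c)['mtx'])
print(bot.read_clock())
E
```

```text
pics
s canister [([272.8, 155.0, 76.3, 105.3], 0.94), ([211.1, 252.5, 90.8, 102.4], 0.82), ([155.6, 199.6, 78.6, 88.1], 0.71)]
s lid [([169.6, 206.4, 43.4, 27.4], 0.68), ([307.3, 155.5, 29.6, 34.1], 0.64), ([229.1, 256.1, 47.4, 42.7], 0.63)]
s lid_rim [([171.5, 203.7, 38.5, 36.2], 0.93), ([311.8, 156.9, 24.7, 34.0], 0.89), ([233.2, 257.4, 45.2, 40.5], 0.69)]
s dome_top [([307.8, 154.6, 32.6, 31.2], 0.87), ([166.9, 204.1, 43.6, 35.3], 0.7), ([233.1, 260.1, 43.8, 39.8], 0.59)]
s bail [([232.4, 250.7, 44.8, 56.7], 0.69), ([279.1, 189.0, 50.1, 30.8], 0.51)]
s bail_bar [([234.0, 252.0, 39.9, 56.9], 0.84), ([171.9, 200.9, 36.6, 47.6], 0.77), ([284.3, 190.8, 45.5, 28.4], 0.45)]
t canister [([290.5, 158.4, 26.9, 18.1], 0.7), ([226.4, 252.5, 45.9, 45.1], 0.68), ([274.2, 160.3, 52.1, 57.4], 0.67), ([298.6, 260.3, 54.6, 54.1], 0.58)]
t lid [([234.3, 259.3, 30.0, 32.7], 0.9), ([318.2, 272.8, 25.2, 32.5], 0.67), ([287.6, 158.7, 30.4, 18.9], 0.63)]
t lid_rim [([233.2, 256.1, 31.3, 37.1], 0.92), ([289.6, 159.3, 31.8, 21.1], 0.66)]
t dome_top [([237.5, 255.8, 25.3, 36.4], 0.8), ([290.6, 158.5, 30.8, 24.7], 0.63), ([314.3, 274.9, 25.3, 29.8], 0.62)]
t bail [([316.7, 193.9, 5.8, 8.8], 0.65), ([189.8, 129.9, 35.1, 36.9], 0.47)]
t bail_bar [([309.8, 282.0, 39.6, 19.8], 0.63)]
scene [-0.13441082 -0.54254058  0.71861319] [ 0.62077947  0.52301692 -0.58402581] [[497.40180069   0.         272.06994638]
 [  0.         497.40180069 208.40195813]
 [  0.           0.           1.        ]]
top [0.46348976 0.01800621 1.1693776 ] [ 0.08415995 -0.01099059 -0.99639165] [[405.17953927   0.         285.58339965]
 [  0.         405.17953927 206.71536892]
 [  0.           0.           1.        ]]
0.7
```

Run:
```python
import cv2
a=cv2.imread('pics/s0.png');b=cv2.imread('pics/t0.png')
cv2.imwrite('pics/v1.png',cv2.resize(a[120:380,110:460],None,fx=2.28,fy=2.28,interpolation=cv2.INTER_CUBIC))
cv2.imwrite('pics/v2.png',cv2.resize(b[90:350,140:490],None,fx=2.28,fy=2.28,interpolation=cv2.INTER_CUBIC))
```

```text
(no output)
```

View pics/v1.png

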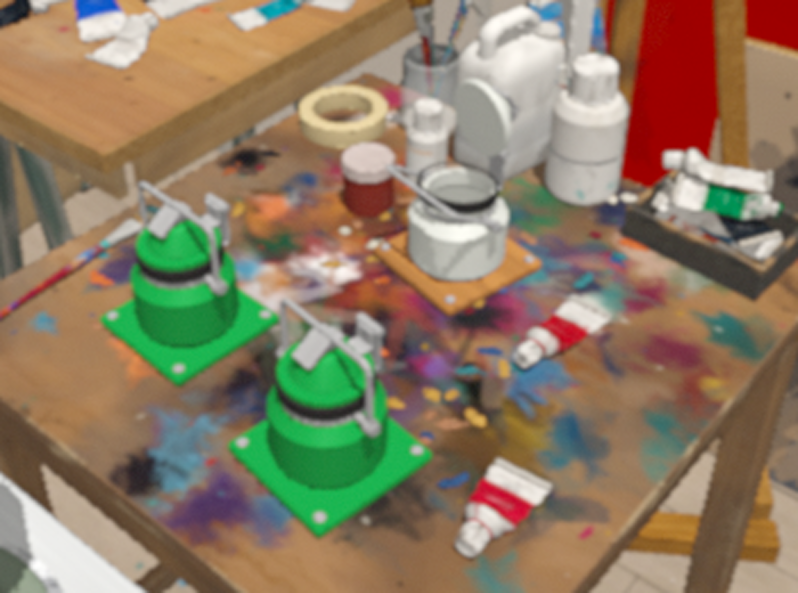

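View pics/v2.png

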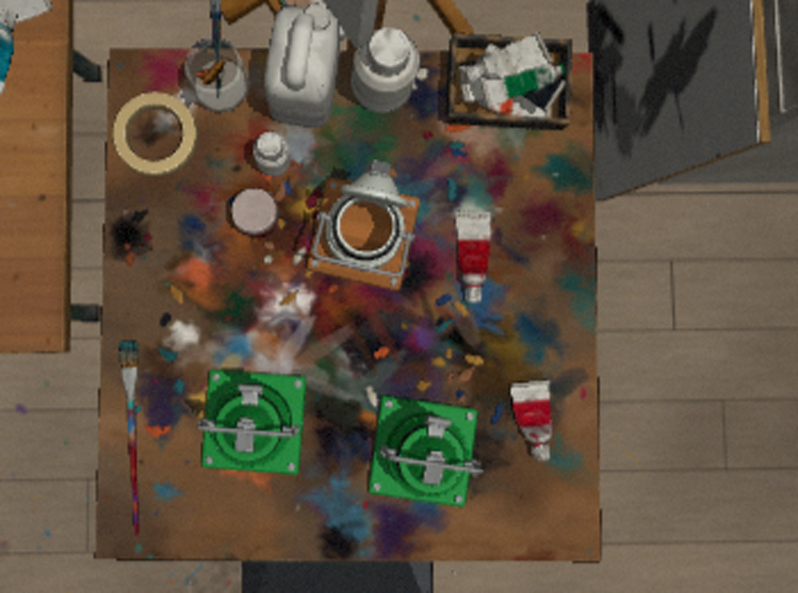

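The top picture shows a white canister with the lid open at (300,190). In the scene picture it is at (310,215). Two things could be taken for it, both green and both ruled out by the description:
- a green canister at top (250,275), scene (193,250)
- a green canister at top (325,287), scene (255,300)

The white jug is not a canister. I'll locate the plate and go above it with the wrist camera.

```bash
cat >> h.py <<'E'
def quat(yaw): return np.array([0,np.cos(yaw),np.sin(yaw),0.])
from scipy.spatial.transform import Rotation as Rr
def toolT():
    q=bot.read_tool_rot(); T=np.eye(4); T[:3,:3]=Rr.from_quat([q[1],q[2],q[3],q[0]]).as_matrix(); T[:3,3]=bot.read_position(); return T
def wproj(T,P):
    k=bot.calibration('wrist'); M=np.linalg.inv(T@np.array(k['hand_eye'])); P=np.atleast_2d(P)
    q=(M[:3,:3]@P.T).T+M[:3,3]; th=np.arctan2(np.hypot(q[:,0],q[:,1]),q[:,2]); ph=np.arctan2(q[:,1],q[:,0])
    m=np.array(k['mtx']); return np.c_[m[0,2]+m[0,0]*th*np.cos(ph), m[1,2]+m[1,1]*th*np.sin(ph)]
E
python3 - <<'E'
from h import *
c=np.array([(419,197),(402,290),(308,270)])/2.28+[140,90]
w=np.array([ray('top',p,.012) for p in c]);print(w)
ctr=(w[0]+w[2])/2;d=w[0]-w[1];yaw=np.arctan2(d[1],d[0]);print(ctr,yaw)
for q in (quat(yaw),quat(yaw+np.pi)):
    print(bot.solve_ik([ctr[0]-.06,ctr[1],.33],q))
q0=bot.read_tool_rot();print(q0, bot.calibration('wrist'))
j=[bot.solve_ik([ctr[0]-.06,ctr[1],.33],q) for q in (quat(yaw),quat(yaw+np.pi))]
j=[a for a in j if a is not None];j=min(j,key=lambda a:abs(a[5]))
bot.goto_joints(j)
T=toolT();snap('wrist','w0.png');np.save('T0.npy',T);print(T,bot.read_clock())
cx=np.array([np.cos(yaw),np.sin(yaw)])
im=cv2.imread('pics/w0.png');cv2.imwrite('pics/w0b.png',cv2.resize(im,None,fx=1.42,fy=1.42,interpolation=cv2.INTER_CUBIC))
E
```

```text
[[ 0.64762551 -0.10627107  0.012     ]
 [ 0.52998477 -0.08231035  0.012     ]
 [ 0.55674146  0.03537832  0.012     ]]
[ 0.60218349 -0.03544638  0.012     ] -0.20092872411146165
[-0.20116012  0.26937999 -0.01983941  1.28157693  0.         -2.94089532]
[-0.20116012  0.26937999 -0.01983941  1.28157693  0.         -2.94089532]
[1.56383155e-05 1.89255487e-01 9.81927879e-01 9.70129627e-06] {'mtx': array([[325.1922621 ,   0.        , 277.353518  ],
       [  0.        , 325.1922621 , 205.32984764],
       [  0.        ,   0.        ,   1.        ]]), 'hand_eye': array([[ 1.95180462e-05, -9.58644659e-01, -2.84605722e-01,
         7.25158926e-02],
       [ 9.99999763e-01,  2.14376897e-04, -6.53511899e-04,
        -8.89620024e-05],
       [ 6.87498583e-04, -2.84605642e-01,  9.58644437e-01,
        -1.41592272e-01],
       [ 0.00000000e+00,  0.00000000e+00,  0.00000000e+00,
         1.00000000e+00]])}
[[ 9.20479330e-01 -3.90791251e-01 -3.45885806e-05  5.42165795e-01]
 [-3.90791248e-01 -9.20479329e-01  7.54671016e-05 -3.51717975e-02]
 [-6.13299565e-05 -5.59489925e-05 -9.99999997e-01  3.29985083e-01]
 [ 0.00000000e+00  0.00000000e+00  0.00000000e+00  1.00000000e+00]] 4.3833
```

View pics/w0b.png

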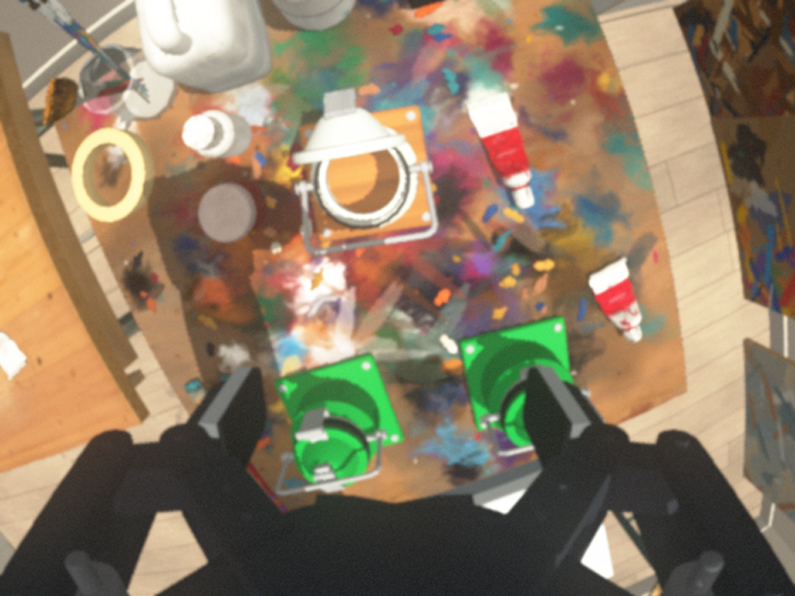

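```bash
sed -i 's/^def quat.*/def quat(yaw): return np.array([0,np.cos(yaw\/2),np.sin(yaw\/2),0.])/' h.py
cat >> h.py <<'E'
def c2w(p,P):  # p=[x,y,yaw], P mm canister frame
    P=np.atleast_2d(P)/1000.; c,s=np.cos(p[2]),np.sin(p[2]); return np.c_[p[0]+c*P[:,0]-s*P[:,1],p[1]+s*P[:,0]+c*P[:,1],P[:,2]]
def lidpt(a,l,u): # l mm ahead of hinge, u mm above hinge
    return 46-l*np.cos(a)+u*np.sin(a), 118+l*np.sin(a)+u*np.cos(a)
def barpt(b,r=62): return r*np.sin(b),78+r*np.cos(b)
E
python3 - <<'E'
from h import *
im=cv2.imread('pics/w0.png')[50:190,195:325]
cv2.imwrite('pics/w0c.png',cv2.resize(im,None,fx=4.28,fy=4.28,interpolation=cv2.INTER_CUBIC))
E
```

```text
(no output)
```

View pics/w0c.png

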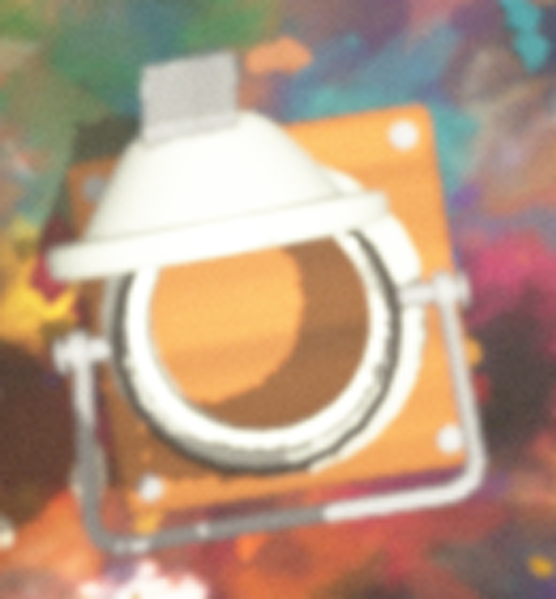

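The close crop (4.28x, offset 195,50) shows the white canister:
- ears at (455,292) and (78,352)
- bar through (290,518)
- plate corners at (432,108) and (467,470)
- lid disc ends at (50,262) and (388,200)

Fitting the pose from these.

Run:
```python
from h import *
from scipy.optimize import least_squares
T=np.load('T0.npy')
px=lambda *a:np.array(a)/4.28+[195,50]
obs=px((432,108),(467,470),(455,292),(78,352),(290,518),(458,494),(122,546),(50,262),(388,200),(188,135),(403,135),(450,440),(150,488))
def model(v):
    p=v[:3];a,b,e,s=v[3:]
    bx,bz=barpt(b); lx,lz=lidpt(a,46,-19.5); kx,kz=lidpt(a,22,4)
    P=[(61,-61,12),(-61,-61,12),(0,-e,78),(0,e,78),(bx,0,bz),(bx,-44,bz),(bx,44,bz),(lx,38,lz),(lx,-38,lz),(0,0,0),(s,-s,12),(-s,-s,12),(-s,s,12)]
    return wproj(T,c2w(p,P))
def res(v):
    r=model(v)-obs; r[9]=0; r[5:7]*=.5; return np.r_[r.ravel(),(v[5]-55)*.2,(v[6]-51)*.1]
f=least_squares(res,[.602,-.035,-.2,1.65,-1.15,55,51],loss='soft_l1')
print(f.x,np.round((model(f.x)-obs),1).tolist()); v=f.x; np.save('v.npy',v)
# overlay on wrist and scene
def draw(im,pr,fn,o,k):
    p=v[:3];t=np.linspace(0,2*np.pi,80)
    L=[[(35.5*np.cos(x),35.5*np.sin(x),91) for x in t],[(x,y,12) for x,y in((61,61),(61,-61),(-61,-61),(-61,61),(61,61))]]
    bx,bz=barpt(v[4]);L.append([(0,52,78),(bx,52,bz),(bx,-52,bz),(0,-52,78)])
    for u in(-16,-23):
        L.append([(lidpt(v[3],46+38*np.cos(x),u)[0],38*np.sin(x),lidpt(v[3],46+38*np.cos(x),u)[1]) for x in t])
    big=cv2.resize(im[o[1]:o[1]+140,o[0]:o[0]+130],None,fx=k,fy=k,interpolation=cv2.INTER_CUBIC)
    for l in L: cv2.polylines(big,[np.int32((pr(c2w(p,l))-o+.5)*k)],False,(255,0,255),1)
    return big
A=draw(cv2.imread('pics/w0.png'),lambda P:wproj(T,P),'',np.array([195,50]),3)
B=draw(cv2.imread('pics/s0.png'),lambda P:proj('scene',P),'',np.array([245,135]),3)
cv2.imwrite('pics/ov.png',np.hstack([A,B]))
```

```text
[ 6.03101758e-01 -3.37788101e-02 -2.46834360e-01  1.53559530e+00
 -9.56183632e-01  5.40577798e+01  5.08789621e+01] [[-0.3, -1.2], [4.2, -1.0], [-0.6, 0.1], [-0.6, 0.7], [-1.2, 0.3], [-1.5, -0.0], [-0.1, -0.1], [0.3, -0.4], [0.6, 0.2], [20.7, 41.3], [0.4, 0.5], [0.2, 0.1], [0.1, -0.0]]
```

View pics/ov.png

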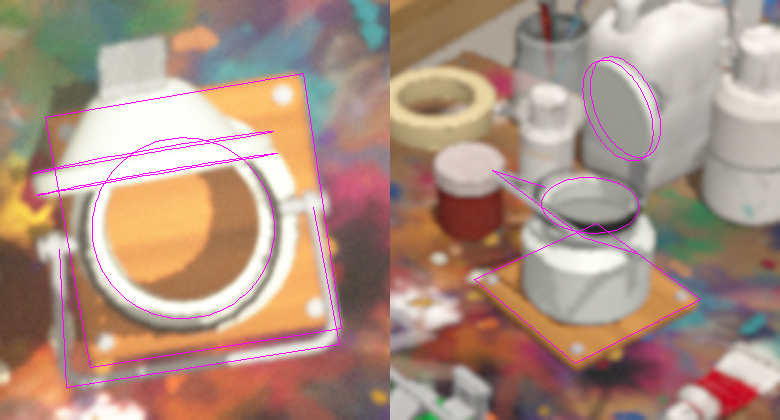

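```bash
cat >> h.py <<'E'
import os
v=np.load('v.npy') if os.path.exists('v.npy') else None
Q=quat(v[2]+np.pi)
def W(x,y,z): return c2w(v[:3],[(x,y,z)])[0]
def loc(): # TCP in canister frame, mm
    d=np.array(bot.read_position())-[v[0],v[1],0]; c,s=np.cos(v[2]),np.sin(v[2]); return np.array([c*d[0]+s*d[1],-s*d[0]+c*d[1],d[2]])*1000
def F():
    d=np.array(bot.read_ft_force()); c,s=np.cos(v[2]),np.sin(v[2]); return np.round([c*d[0]+s*d[1],-s*d[0]+c*d[1],d[2]],2)
E
python3 - <<'E'
from h import *
bot.set_gripper(0.0)
bot.move_pose(W(60,0,260),Q); print(loc(),F(),bot.read_clock())
print(bot.move_linear(W(58,0,197),speed=.12,until_force=5),F())
for a in np.arange(1.5,0.79,-.1):
    x,z=lidpt(a,79,-16); hit=bot.move_linear(W(x+11,0,z),speed=.08,until_force=8); print(round(a,2),hit,loc().round(1),F())
    if hit: break
snap('scene','s1.png');print(bot.read_clock())
im=cv2.imread('pics/s1.png')[100:300,210:410];cv2.imwrite('pics/s1c.png',cv2.resize(im,None,fx=2.9,fy=2.9,interpolation=cv2.INTER_CUBIC))
E
```

```text
[5.99982590e+01 1.45562856e-02 2.60109601e+02] [ 0.07 -0.02 -0.12] 7.6917
False [-0.72 -0.04  0.  ]
1.5 False [3.610e+01 1.000e-01 1.967e+02] [-0.58  0.52 -0.38]
1.4 False [ 28.    0.  193.3] [ 0.31 -0.71 -0.36]
1.3 False [ 20.4   0.  189.7] [ 1.11  0.14 -0.15]
1.2 False [ 13.4   0.  185.7] [-0.3   0.63  0.45]
1.1 False [  6.8  -0.  181.1] [ 0.01  0.34 -0.61]
1.0 False [  0.7  -0.  175.7] [0.28 0.59 0.21]
0.9 False [ -4.8   0.  169.9] [ 0.29 -0.52  0.2 ]
0.8 False [ -9.9  -0.  163.3] [ 0.41  0.5  -0.19]
10.6
```

View pics/s1c.png

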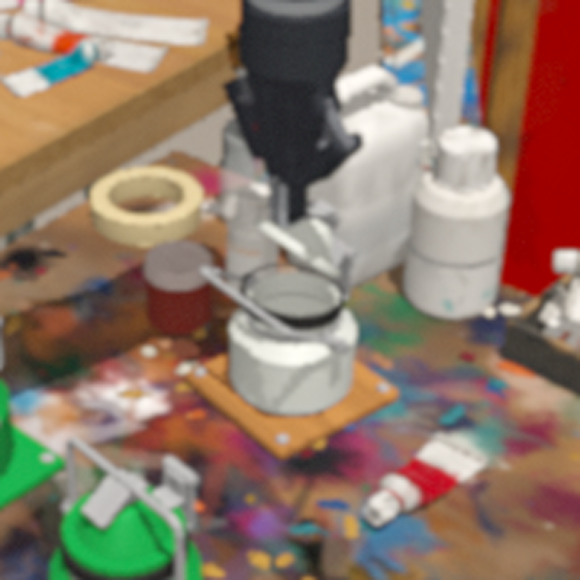

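The lid is down to about 0.8 rad, at (300,245) in the crop, with the closed fingers behind it. The bail is still at the front at (260,300). Next I press straight down.

Run:
```python
from h import *
print(bot.move_linear(W(-14,0,150),speed=.05,until_force=7),loc().round(1),F())
print(bot.move_linear(W(-14,0,128),speed=.03,until_force=5),loc().round(1),F())
print(bot.read_clock())
bot.move_linear(W(-14,0,195),speed=.15)
bot.move_pose(W(-95,0,190),Q)
bot.set_gripper(0.52)
print(F(),bot.read_gripper_width(),bot.read_clock())
T=toolT();np.save('T1.npy',T);snap('wrist','w1.png');snap('scene','s2.png')
im=cv2.imread('pics/s2.png')[100:300,210:410];a=cv2.resize(im,(400,400),interpolation=cv2.INTER_CUBIC)
b=cv2.resize(cv2.imread('pics/w1.png'),(400,300))
cv2.imwrite('pics/m2.png',np.hstack([a,np.vstack([b,np.zeros((100,400,3),np.uint8)])]))
```

```text
True [-12.    0.  158.9] [-1.64  1.01  0.86]
True [-12.7   0.  157.3] [-0.09 -0.05  0.64]
11.1333
[ 0.19  0.23 -0.44] 0.51891992013343 12.45
```

View pics/m2.png

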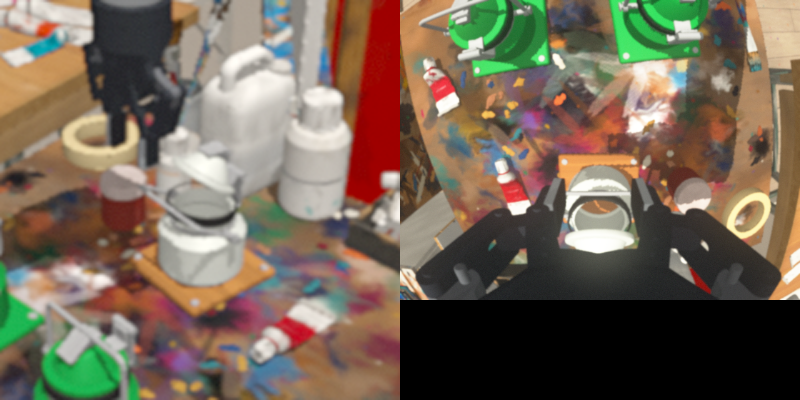

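The lid stopped early, at about 0.7 rad, because the force trigger fired on a transient. I'll redo the press from above with retries.

Run:
```python
from h import *
bot.set_gripper(0.0)
bot.move_pose(W(-16,0,190),Q)
bot.move_linear(W(-16,0,168),speed=.08,until_force=8)
for i in range(25):
    hit=bot.move_linear(W(-16,0,124),speed=.035,until_force=9); l=loc(); f=F(); print(hit,l.round(1),f)
    if (hit and abs(f[2])>4) or not hit: break
print(bot.read_clock())
```

```text
True [-1.94e+01 -1.00e-01  1.48e+02] [-0.9  -0.21 -1.48]
True [-2.070e+01 -1.000e-01  1.456e+02] [ 0.53 -0.21 -0.57]
True [-2.270e+01 -1.000e-01  1.419e+02] [-0.99 -0.21 -0.3 ]
True [-2.430e+01 -1.000e-01  1.384e+02] [-0.99 -0.72 -0.17]
True [-2.550e+01 -1.000e-01  1.356e+02] [-0.18  0.61 -0.18]
True [-26.4  -0.2 132.9] [-0.    0.07  0.42]
True [-27.2  -0.2 130.3] [-0.35  0.55 -0.65]
True [-27.9  -0.2 128.1] [-0.62 -0.29 -0.2 ]
True [-28.3  -0.3 126.3] [-0.16  0.   -0.45]
True [-28.7  -0.3 124.8] [-0.53 -0.39  0.33]
True [-28.9  -0.4 123.5] [-0.13 -0.02  0.48]
True [-29.2  -0.4 122.4] [-0.26 -0.21 -0.03]
True [-29.4  -0.4 121.5] [-0.94  0.21  0.8 ]
True [-29.6  -0.4 120.8] [ 0.35  0.29 -0.8 ]
True [-29.8  -0.4 120.2] [ 0.46  0.96 -1.07]
True [-29.9  -0.5 119.8] [-0.6   0.05  0.07]
True [-30.1  -0.5 119.5] [-1.17 -0.26  1.31]
True [-30.2  -0.5 119.3] [-0.05 -0.66  2.1 ]
True [-30.3  -0.5 119.2] [-1.3   0.79  2.04]
True [-30.4  -0.5 119.2] [-0.31 -0.12  1.85]
True [-30.6  -0.5 119.1] [-0.93 -0.01  0.63]
True [-30.6  -0.5 119.1] [-0.84 -0.59  1.65]
True [-30.7  -0.5 119.1] [-0.73  0.45  0.98]
True [-30.8  -0.5 119.1] [-0.55 -0.33  1.52]
True [-30.9  -0.5 119.1] [-0.43 -0.09  1.69]
20.6333
```

Run:
```python
from h import *
l=loc(); bot.move_linear(W(l[0]+4,0,165),speed=.2)
bot.move_linear(W(-92,0,170),speed=.25)
bot.set_gripper(0.52)
print(F(),bot.read_clock())
T=toolT();np.save('T1.npy',T);snap('wrist','w2.png');snap('scene','s3.png')
im=cv2.imread('pics/s3.png')[140:280,250:370];a=cv2.resize(im,(400,467),interpolation=cv2.INTER_CUBIC)
b=cv2.resize(cv2.imread('pics/w2.png')[180:,200:360],(311,467),interpolation=cv2.INTER_CUBIC)
cv2.imwrite('pics/m3.png',np.hstack([a,b]))
```

```text
[-0.26 -0.09  0.05] 21.9167
```

View pics/m3.png

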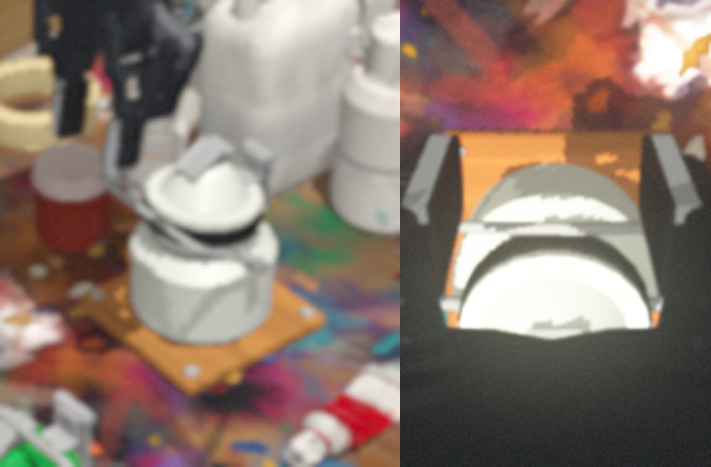

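The lid now lies on the seal, at (205,195) in the left half. The bail is still in front, with the bar at (545,230) in the right half, and the fingers straddle it. Next I swing the bail.

Run:
```python
from h import *
bot.move_linear(W(-88,0,102),speed=.15); print(F(),loc().round(1))
bot.move_linear(W(-68,0,102),speed=.08,until_force=15)
for b in (-.85,-.7,-.55,-.42):
    x,z=barpt(b); h=bot.move_linear(W(x-13.5,0,z-12),speed=.06,until_force=15); print(b,h,loc().round(1),F())
t0=bot.read_clock(); print(t0)
x0=barpt(-.42)[0]; pk=0
for i in range(60):
    xb=x0+1.2*(i+1); zb=78+np.sqrt(62**2-xb**2)
    bot.move_linear(W(xb-13.5,0,zb-12),speed=.012); l=loc(); f=F(); t=bot.read_clock(); print(round(xb,1),l.round(1)[[0,2]],f,round(t,2))
    pk=max(pk,-f[0])
    if pk>3.5 and -f[0]<.4*pk: print('click?');break
    if xb>9 or t>41 or -f[0]>25: break
```

```text
[ 0.4  -0.62  0.52] [-87.9   0.  102.4]
-0.85 False [-59.9   0.  107.2] [-0.87  0.09  0.79]
-0.7 False [-52.8   0.  113.7] [ 0.06 -0.07  0.62]
-0.55 False [-45.5   0.  118.9] [0.5  0.38 0.55]
-0.42 False [-38.4  -0.  122.6] [ 0.08 -0.17 -0.03]
24.225
-24.1 [-37.7 123.1] [ 0.27 -1.21  0.29] 24.48
-22.9 [-36.3 123.7] [-0.33  0.32  0.57] 24.74
-21.7 [-35.1 124.1] [ 0.43 -0.1   0.02] 25.0
-20.5 [-33.8 124.5] [ 0.17 -0.05  0.33] 25.26
-19.3 [-32.6 124.9] [-0.06  0.18  0.51] 25.52
-18.1 [-31.4 125.3] [-0.45  0.34  0.23] 25.77
-16.9 [-30.2 125.7] [ 0.58 -0.23  0.48] 26.03
-15.7 [-29.1 126. ] [-0.1  -1.5  -0.32] 26.28
-14.5 [-27.8 126.3] [ 0.38 -0.1  -0.3 ] 26.53
-13.3 [-26.7 126.6] [-0.11 -0.33 -0.16] 26.78
-12.1 [-25.5 126.8] [-0.32  0.25 -0.07] 27.03
-10.9 [-24.2 127.1] [0.16 0.72 0.01] 27.28
-9.7 [-23.1 127.2] [ 0.16 -0.11  0.48] 27.53
-8.5 [-21.9 127.4] [-0.16 -0.31 -0.8 ] 27.78
-7.3 [-20.7 127.6] [-0.08 -0.5  -0.25] 28.03
-6.1 [-19.4 127.7] [-0.27 -0.24  0.46] 28.28
-4.9 [-18.7 127.8] [-0.37 -0.67  0.54] 28.53
-3.7 [-17.8 127.8] [-3.4  -0.39  1.32] 28.78
-2.5 [-16.8 127.9] [-5.24  0.24  2.49] 29.03
-1.3 [-16.1 127.9] [-6.12  0.13  3.01] 29.28
-0.1 [-15.5 127.9] [-6.52  0.13  4.06] 29.53
1.1 [-14.9 127.8] [-9.5  -0.38  4.39] 29.78
2.3 [-14.6 127.8] [-10.65  -1.23   6.47] 30.03
3.5 [-14.2 127.6] [-12.4   -0.74   6.56] 30.28
4.7 [ -8.5 127.7] [ 1.07 -0.2   0.5 ] 30.53
click?
```

It clicked: force dropped from 12.4 N to about 0. Backing off and checking.

Run:
```python
from h import *
l=loc(); bot.move_linear(W(-40,0,l[2]+1),speed=.08); print(F())
bot.move_linear(W(-70,0,200),speed=.2); bot.move_linear(W(-150,0,230),speed=.25)
print(F(),bot.read_clock())
T=toolT();snap('wrist','w3.png');snap('scene','s4.png');snap('top','t4.png')
p=v[:3];S=[]
def lines():
    L=[]
    for b,c in((0.06,(255,0,255)),(.3,(0,255,255))):
        x,z=barpt(b);L.append((c,[(x,-44,z),(x,44,z)]))
    return L
for f,o,pr,k in(('s4.png',(265,150),lambda P:proj('scene',P),4.4),('t4.png',(265,150),lambda P:proj('top',P),4.4)):
    im=cv2.imread('pics/'+f)[o[1]:o[1]+120,o[0]:o[0]+90];big=cv2.resize(im,None,fx=k,fy=k,interpolation=cv2.INTER_CUBIC);g=big.copy()
    for c,l in lines():
        for q in (pr(c2w(p,l))-o+.5)*k: cv2.circle(big,tuple(np.int32(q).tolist()),3,c,-1)
    S.append(big)
cv2.imwrite('pics/m4.png',np.hstack(S))
```

```text
[0.27 0.42 0.25]
[0.15 1.43 0.22] 32.1
```

View pics/m4.png

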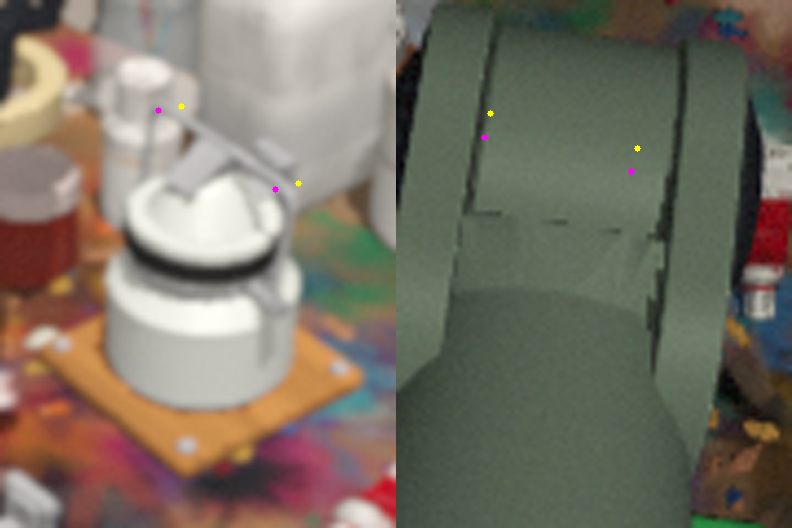

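Run:
```python
from h import *
bot.move_linear(W(-60,0,235),speed=.25);bot.move_linear(W(62,0,215),speed=.25)
T=toolT();snap('wrist','w4.png');print(bot.read_clock())
p=v[:3]
c=wproj(T,W(0,0,135))[0];o=np.int32(c-[75,55]);print(c)
im=cv2.imread('pics/w4.png')[max(o[1],0):o[1]+110,max(o[0],0):o[0]+150];o=np.maximum(o,0)
k=5.2;g=cv2.resize(im,None,fx=k,fy=k,interpolation=cv2.INTER_CUBIC)
for b,col in((-.04,(255,0,255)),(.08,(0,255,0)),(.2,(0,255,255)),(.35,(0,0,255))):
    x,z=barpt(b)
    for q in (wproj(T,c2w(p,[(x,-40,z),(x,-30,z),(x,30,z),(x,40,z)]))-o+.5)*k: cv2.circle(g,tuple(np.int32(q).tolist()),2,col,-1)
for q in (wproj(T,c2w(p,[(0,-54,78),(0,54,78)]))-o+.5)*k: cv2.circle(g,tuple(np.int32(q).tolist()),4,(255,0,0),1)
cv2.imwrite('pics/m5.png',g);print(g.shape)
```

```text
33.45
[279.02910351 148.48679189]
(572, 780, 3)
```

View pics/m5.png

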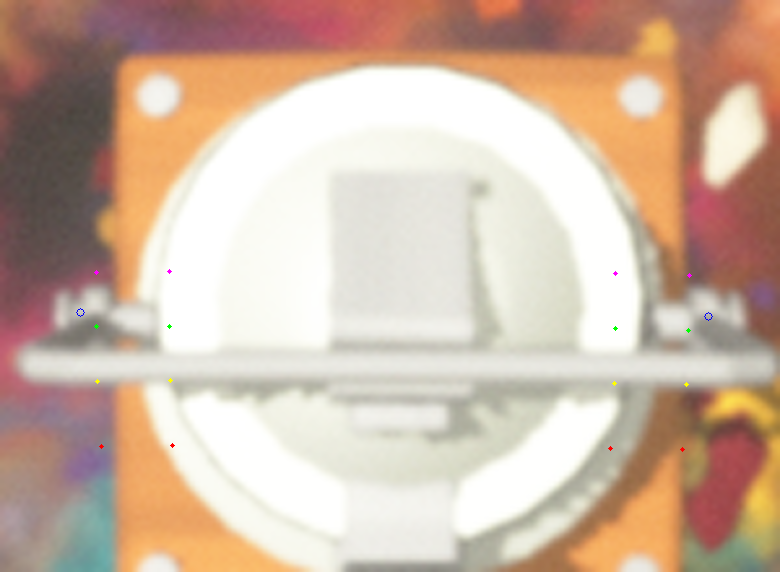

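The bar lies at row 365, between the hump (row 340) and the rear ridge (row 395). That reads about 0.16 rad, so it sits in the groove. The robot is clear of everything.

```bash
python3 -c "
from cell import bot
print(bot.close_job())"
```

```text
the job is handed in; nothing more can be done
None
```

The canister is closed: the lid is down on the seal and the bail clicked over the hump into the groove (about 0.16 rad in the last picture), nothing else on the table was touched as far as I could see, and I handed the job in at about 33.5 s.

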